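# Close the ink pot and hold its clamp open

### The arm

A 6-joint arm with a two-finger parallel gripper is mounted at the origin on the work surface. World frame = base frame: x ahead of the robot, y to its left, z up, the work surface at z = 0. Lengths are in m, angles in rad, forces in N, time in s.
With the tool pointing down it reaches from about 0.4 to 0.825 m from the base axis. Payload 7 kg.
Tool frame: the origin (TCP) lies on the centre line of the jaws, within the pads' length; the fingertips stand 14 mm ahead of it and the grasp point (between the pads) lies 5 mm behind it; z points along the fingers, y is the line along which they close (so a half turn about z gives the same grasp; the last joint's range is limited). The gripper opens to 88 mm and grips with 3 to 60 N. Pads are 19 mm wide; open, the fingers measure 130 mm over their backs; the gripper's body (78 mm by 193 mm) begins 47 mm behind the grasp point.
Start: joints at [1.538, 0.359, 0.012, 0, -1.224, -0.288], TCP at [0.213, 0.641, 0.215] pointing down, gripper open.
Joint ranges: [-3.07, 3.07], [-1.43, 2.12], [-1.02, 1.25], [-3.03, 1.67], [-3.05, -0], [-3.03, 3.03]. Speed limits (rad/s): [2.39, 2.39, 3.01, 3.14, 3.14, 3.14].

### API

Orientations are given as [roll, pitch, yaw] about the fixed x, y, z axes, in that order (R = Rz(yaw) Ry(pitch) Rx(roll)).
In Python, from station import arm gives the robot as it stands.
- The arm moves only by the tool move_arm, never from a script. Its argument "rows" is a list of rows, each an object with "translation": the shift along the tool's x, y, z in cm, a list of three; "rot": the turn, a rotation vector about the tool's x, y, z in degrees, a list of three; "hand": the closure, from 0 (fully open) to 1 (shut). A call has 1 to 8 rows; each row is the pose to reach, as a shift and turn from the pose commanded when the call began, along the tool's axes at that moment; what a row does not reach only later rows make up. A row lasts 1/12 s, in which the tool goes at most 41.7 mm and 7.16 degrees, less where a joint would pass 70% of its speed; a pose out of reach is approached as far as the arm can. A call with a gripper value outside its range is refused whole. The fingers move at their own pace and stop on an object; "squeeze" is the grip in N (left out, the last holds). Time passes only in rows, so rows that repeat a pose let the fingers close. It gives the time, the measured TCP pose, the force, the opening and the grip force at its end, in the units of the state.
- arm.get_state(): the state, without advancing time (a new reading comes with each control period).
- arm.grab_frame(name): name is "scene" or "top" or "wrist"; returns (picture, depth): 420x560x3 uint8, red, green, blue; 420x560 float32, m along the optical axis (not along the pixel's ray), 0 where there is no reading.
- arm.camera_params(name): a dict with "vfov" (degrees; the focal length in pixels is half the picture's height over the tangent of half this angle, whatever the lens; pixels are square), "cx", "cy" (the principal point, pixels), "position" and "orientation" of the camera in the world; the wrist camera has in their place "tool_from_camera" (4x4, takes a point from camera to tool coordinates, whose origin is the TCP and whose axes are the flange's). Camera axes: x right, y down, z forward; pixel columns grow to the right and rows downward; lengths in m; the calibration is good to about 2 mm. A picture is of the moment at which its call begins: read the wrist's pose just before it. camera_params takes no time and is no camera call.
- arm.job_done(): hands the job in; it is judged then, once.
Trained networks look in the newest picture that a camera, given by its name, has taken for a name from the list of things; names that differ only in an ending like _2 or _b are one class to them, and where a whole thing is asked for, a point or a joint stands for the part that bears it (a point fixed in the world has none). Each returns a list of dicts, best first, with "p" (0 to 1); they miss things now and then, are a little off and sometimes report something else, mostly with a low value. They report only what shows in the picture. A call takes as long as a camera call.
- arm.search_frame(label, camera): "point" ([x, y, z] in m, in the coordinates of the camera as it stood for that picture, good to about 4 mm: the middle of the surface that is visible of it).
- arm.pinpoint(label, camera): "point" ([x, y, z] in m, in the coordinates of the camera as it stood for that picture, good to about 4 mm: a listed point, or the origin of a listed thing).
The state is a dict: "t": time; "q": joint angles; "qd": joint speeds; "joint_efforts": joint torques, N m; "eef_pos": TCP position; "ee_rot": TCP orientation; "force": force on the tool from outside, world axes, zero at the start; "moment": the same for the moment, N m; "width": finger opening in m; "gripper_force": force on a finger pad.
Only numpy, scipy, OpenCV 4.12 (cv2) and the standard library are available. Lean on these libraries where they do the work, as an engineer would, in place of code of your own. Each camera call takes 0.05 s, during which the arm holds its last target. There are 200 camera calls.

### The job

The white ink pot standing in the spring clamp has its lid only half on: press the lid down until it is fully home. Then pull the clamp's upright handle out against its spring until the pointer lines up with the white line on the marker clip, and keep holding it there so that a colleague can lift the pot out: the program finishes while the gripper still holds the handle at the mark. Leave the pot upright in its seat and do not disturb the spare pot, the scale or the ink knife.

Things in the scene. Friction and masses are not known exactly. Their poses are not given: they have to be found in the camera images.
- clamp: Bench clamp, fixed, origin on the bench; +x = the way the handle is pulled, z up. In its frame (mm): x -165 to 170, y -87 to 65. Seat block 110 x 110 x 22 high centred at x -110, y 0, with a round recess 86 across, 10 deep, for the pot. Rails along x carry the slide. End plate 40 high at x 158-170. Scale bar 22 wide, 18 high along y -76, from x -45 to 160.
- handle_top (a point): Middle of the top edge of the handle: upright aluminium plate 12 mm thick along the pull direction (clamp x), 60 wide, 35 to 125 mm above the bench (this point at 125); at rest at clamp x 20, y 0. One piece with the slide: a carriage 35 mm high and, about 80 mm behind it towards the pot, a jaw 70 mm high. Axes are the clamp's.
- slide (a joint): How far the slide (handle, jaw, pointer) is pulled out, m: 0 = in, jaw just at the pot; 0.100 = end of travel. A spring pulls it back in: about 5.4 N at 0, plus 0.9 N per 10 mm. It returns to 0 if let go.
- pointer_tip (a point): Tip of the 6 mm wide black pointer on the side of the slide, level with the handle plate's middle along the pull direction, at y = -65 in the clamp's frame, 26 mm above the bench. Orientation is the clamp's.
- mark (a point): Pointer-side end of the white line across the black marker clip (12 x 26 x 10 mm), fixed on the scale bar 35 to 80 mm farther out than the pointer's rest place. Axes are the clamp's. The slide is at the mark when pointer_tip and this point have the same x in the clamp's frame.
- pot: White plastic ink pot, 84 mm across and 85 mm high without its lid, about 0.6 kg, loose, standing in the clamp's seat. Origin at the centre of its underside, 12 mm above the bench; z up.
- lid_top (a point): Centre of the flat top of the pot's black push-on lid (91 mm across). 110 mm above the bench at lid joint 0, 101 mm when fully home.
- lid (a joint): How far the lid is pressed down on the pot, in m: 0 = 9 mm proud, 0.009 = fully home (its skirt meets the bead round the pot). It starts between 0 and 0.004, moves straight down under about 9 N and stays where it is left; it needs about 10 to 20 N to bring it home.
- spare_pot: A second white ink pot with its black lid already fully on, 91 mm across, 89 mm high, loose on the bench beyond the seat end of the clamp. Origin at the centre of its underside. Leave alone.
- bench_scale: Bench scale, white with a dark pan, 190 x 220 x 58 mm high, beyond the handle end of the clamp. Origin at the centre of its underside. Leave alone.
- ink_knife: Ink knife (spatula with wooden handle), 220 mm long, 16 mm high, lying flat on the bench beside the clamp on its scale-bar side. Origin near its middle. Leave alone.

How it is judged:
On the way, in this order (a step that is already met when the one before it is completed fails the run):
1. the lid of the pot in the clamp is pressed fully home (value of joint lid above 0.0075 m), for 0.2 s.
2. the slide is pulled out to the mark and kept there by the gripper (x of pointer_tip in the frame of mark between -0.006 and 0.006 m and contact force between the fingers and slide above 3 N), for 0.5 s.
At the end, for the whole second after the job is handed in: The fingers hold the slide still with the pointer within 6 mm of the marker clip's line, the lid is within 1.5 mm of fully home, and the pot stands upright in its seat (all of step 2 and velocity of joint slide between -0.01 and 0.01 m/s and value of joint lid above 0.0075 m and angle between pot's own z axis and vertical below 0.06 rad and x of pot in the frame of clamp between -0.115 and -0.105 m and z of pot in the frame of clamp below 0.015 m); the arm keeps its last pose, push and grip.
It fails at once if the spare pot, the scale or the ink knife is moved more than 20 mm (distance of any of spare_pot, bench_scale, ink_knife from where it was at the start of the episode above 0.02 m).
It also fails if it takes over 40 s, if anything falls off the work surface, if the arm or the gripper's body presses on something with over 40 N, if the wrist force passes 120 N, or if a joint passes its speed limit or range.

## Working session

There is one attempt and no reset: what is moved stays moved. The work goes in short steps, Python scripts to look and compute and a tool call to move; the robot and the scene stay as the last step left them, time stands still between calls to the robot, and variables do not carry over. Pictures are saved under pics/ and viewed, at most 10 in all, crops included, and the job is handed in when it is done.

Besides the shell and the picture viewer there is one more tool, called after "Emit:" by a JSON object that holds its "api" and its "payload". move_arm: Moves the arm, as the interface text tells. Its arguments: {"type":"object","properties":{"rows":{"type":"array","items":{"type":"object","properties":{"translation":{"type":"array","items":{"type":"number"}},"rot":{"type":"array","items":{"type":"number"}},"hand":{"type":"number"}}}},"squeeze":{"type":"number"}},"required":["rows"]}

```bash
mkdir -p pics; cat > h.py <<'E'
import numpy as np, cv2
from scipy.spatial.transform import Rotation as R
from station import arm
def T(name):
    p=arm.camera_params(name); M=np.eye(4)
    if name=="wrist":
        s=arm.get_state(); W=np.eye(4); W[:3,:3]=R.from_euler('xyz',s['ee_rot']).as_matrix(); W[:3,3]=s['eef_pos']
        return W@np.array(p['tool_from_camera'])
    o=np.array(p['orientation'],float)
    M[:3,:3]=o if o.shape==(3,3) else (R.from_euler('xyz',o).as_matrix() if o.size==3 else R.from_quat(o).as_matrix())
    M[:3,3]=p['position']; return M
def grab(name,f=None):
    M=T(name); im,d=arm.grab_frame(name)
    if f: cv2.imwrite('pics/'+f,im[:,:,::-1])
    return im,d,M
def K(name):
    p=arm.camera_params(name); return 210/np.tan(np.radians(p['vfov'])/2),p['cx'],p['cy']
def px2w(name,M,u,v,z):
    f,cx,cy=K(name); return (M@np.array([(u-cx)*z/f,(v-cy)*z/f,z,1]))[:3]
def w2px(name,M,P):
    f,cx,cy=K(name); c=np.linalg.inv(M)@np.append(P,1); return c[0]/c[2]*f+cx,c[1]/c[2]*f+cy
def find(l,name,M,fn='pinpoint',n=2):
    r=getattr(arm,fn)(l,name)
    return [(round(x['p'],2),(M@np.append(x['point'],1))[:3].round(4).tolist()) for x in r[:n]]
E
python3 - <<'E'
from h import *
print(arm.camera_params('top')); print(arm.get_state())
ims=[]
for c in ('top','scene'):
    im,d,M=grab(c,c+'0.png')
    for l in ['clamp','handle_top','pointer_tip','mark','pot','lid_top','spare_pot','bench_scale','ink_knife']:
        print(c,l,find(l,c,M))
E
```

```text
{'vfov': 52.129914191479294, 'cx': 280.8117703846755, 'cy': 219.52060671795314, 'position': array([0.37910321, 0.05452748, 1.21865226]), 'orientation': array([-2.9558552 ,  0.00614351, -1.54347815])}
{'t': 0.0, 'q': array([ 1.53809401e+00,  3.59385775e-01,  1.10611666e-02, -3.61894724e-04,
       -1.22407475e+00, -2.88082952e-01]), 'qd': array([-0.0008714 ,  0.00110168, -0.00082927, -0.00048092, -0.00168629,
       -0.00240849]), 'joint_efforts': array([-1.12643229e-03, -5.82722211e+01,  2.93062431e+01,  6.99694186e+00,
        7.00664241e-03, -1.47305182e-04]), 'eef_pos': array([0.21270944, 0.64008015, 0.2139223 ]), 'ee_rot': array([ 3.13995902e+00, -1.29305662e-04, -3.20908413e-01]), 'force': array([0.01373334, 1.02756207, 0.31235887]), 'moment': array([-0.00744104,  0.0277643 ,  0.01743228]), 'gripper_force': 0.0, 'width': 0.08786363308124329}
top clamp [(0.67, [0.5169, 0.0724, 0.0019])]
top handle_top [(0.6, [0.507, 0.0861, 0.1212])]
top pointer_tip [(0.62, [0.5652, 0.1176, 0.0274]), (0.22, [0.5625, -0.0294, 0.1091])]
top mark [(0.38, [0.539, 0.1727, 0.0281])]
top pot [(0.94, [0.
[... 178 characters left out ...]
, [0.3818, 0.3739, -0.0008]), (0.57, [0.5618, -0.0308, 0.1109])]
top ink_knife [(0.84, [0.6909, 0.1047, -0.0015]), (0.72, [0.3815, 0.3758, 0.0006])]
scene clamp [(0.63, [0.5161, 0.0673, -0.0008])]
scene handle_top [(0.94, [0.5058, 0.0862, 0.1298])]
scene pointer_tip [(0.67, [0.5661, 0.117, 0.025]), (0.42, [0.5592, -0.0276, 0.1071])]
scene mark [(0.56, [0.54, 0.1749, 0.0224])]
scene pot [(0.55, [0.5683, -0.0302, 0.0143])]
scene lid_top [(0.93, [0.5581, -0.0251, 0.1077])]
scene spare_pot [(0.94, [0.6634, -0.1506, -0.0013])]
scene bench_scale [(0.82, [0.3819, 0.3765, -0.0022]), (0.38, [0.6937, 0.1038, 0.0002])]
scene ink_knife [(0.9, [0.6926, 0.1059, -0.0009]), (0.37, [0.5411, 0.1716, 0.0199])]
```

View pics/top0.png

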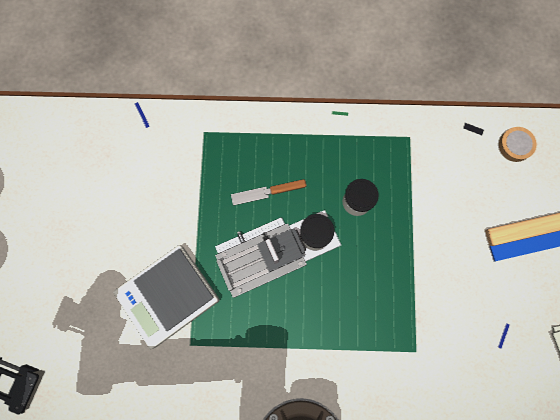

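View pics/scene0.png

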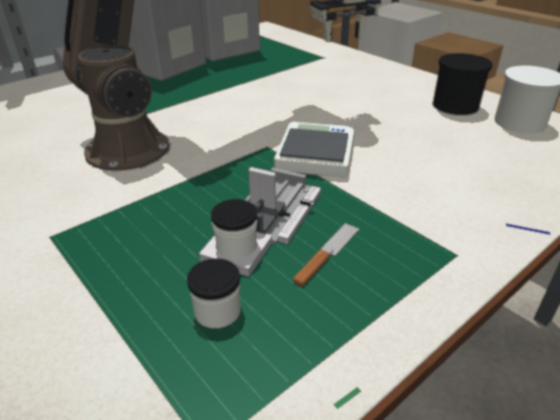

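The top view shows the clamp running from the pot (318,230) to the handle (270,248), then the end plate near the scale. The spare pot is at (361,196) and the knife at (268,192). The scene view agrees, and the lid detection sits on the clamped pot. Next I'll move above the clamp for a wrist view, with the fingers shut and the tool y axis along the pull.

Emit:
{"api": "move_arm", "payload": {"rows": [{"translation":[25,24,-8],"rot":[0,0,-43.6],"hand":1},{"translation":[25,24,-8],"rot":[0,0,-43.6],"hand":1},{"translation":[25,24,-8],"rot":[0,0,-43.6],"hand":1},{"translation":[25,24,-8],"rot":[0,0,-43.6],"hand":1},{"translation":[25,24,-8],"rot":[0,0,-43.6],"hand":1},{"translation":[25,24,-8],"rot":[0,0,-43.6],"hand":1},{"translation":[25,24,-8],"rot":[0,0,-43.6],"hand":1},{"translation":[25,24,-8],"rot":[0,0,-43.6],"hand":1}]}}

```text
t: 1.67
eef_pos: [0.3647, 0.3513, 0.2906]
ee_rot: [-3.141, -0.001, 0.442]
force: [1.6, 0.0, -0.7]
width: 0.0402
gripper_force: 0.0
```

Emit:
{"api": "move_arm", "payload": {"rows": [{"translation":[2,33,0],"hand":1},{"translation":[2,33,0],"hand":1},{"translation":[2,33,0],"hand":1},{"translation":[2,33,0],"hand":1},{"translation":[2,33,0],"hand":1},{"translation":[2,33,0],"hand":1},{"translation":[2,33,0],"hand":1},{"translation":[2,33,0],"hand":1}]}}

```text
validation failed for argument at $.ro...
```

```bash
cat > look.py <<'E'
from h import *
import sys
im,d,M=grab('wrist',sys.argv[1]); np.save('M.npy',M); np.save('d.npy',d)
print(arm.get_state()['eef_pos'],arm.get_state()['ee_rot'],M.round(3).tolist())
for l in ['clamp','handle_top','pointer_tip','mark','pot','lid_top']:
    r=find(l,'wrist',M); print(l,r,[np.round(w2px('wrist',M,x[1])) for x in r])
E
python3 look.py w1.png
```

```text
[0.36700748 0.34692799 0.29316961] [-3.14123492e+00 -2.86246822e-03  4.39370676e-01] [[0.428, -0.87, -0.244, 0.43], [-0.904, -0.412, -0.116, 0.382], [0.0, 0.27, -0.963, 0.46], [0.0, 0.0, 0.0, 1.0]]
clamp [(0.8, [0.5143, 0.0698, -0.0017])] [array([511., 158.])]
handle_top [] []
pointer_tip [(0.6, [0.5635, 0.1211, 0.0248])] [array([515., 107.])]
mark [(0.87, [0.5327, 0.1766, 0.0222])] [array([462., 111.])]
pot [] []
lid_top [] []
```

View pics/w1.png

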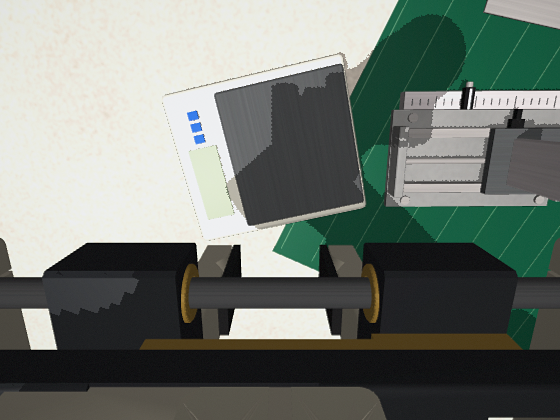

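The view shows the scale, the pointer at (515,118) and the marker clip with its white line at (468,95). The clamp axis runs horizontally in the picture, so the yaw is right. I'll resend the move with `rot` in each row.

Emit:
{"api": "move_arm", "payload": {"rows": [{"translation":[-1,31,0],"rot":[0,0,0],"hand":1},{"translation":[-1,31,0],"rot":[0,0,0],"hand":1},{"translation":[-1,31,0],"rot":[0,0,0],"hand":1},{"translation":[-1,31,0],"rot":[0,0,0],"hand":1},{"translation":[-1,31,0],"rot":[0,0,0],"hand":1},{"translation":[-1,31,0],"rot":[0,0,0],"hand":1},{"translation":[-1,31,0],"rot":[0,0,0],"hand":1},{"translation":[-1,31,0],"rot":[0,0,0],"hand":1}]}}

```text
t: 2.68
eef_pos: [0.4882, 0.0662, 0.2892]
ee_rot: [3.141, 0.001, 0.44]
force: [0.6, 1.2, 0.3]
width: 0.0006
gripper_force: 0.0
```

```bash
python3 look.py w2.png
```

```text
[0.48866313 0.06537646 0.28903238] [3.14053144e+00 2.06417487e-03 4.39207011e-01] [[0.426, -0.871, -0.246, 0.554], [-0.905, -0.41, -0.117, 0.098], [0.001, 0.272, -0.962, 0.459], [0.0, 0.0, 0.0, 1.0]]
clamp [(0.79, [0.5145, 0.0701, -0.0011]), (0.66, [0.6653, -0.1504, 0.0056])] [array([285., 150.]), array([487., 118.])]
handle_top [(0.57, [0.5058, 0.0876, 0.1238])] [array([268., 163.])]
pointer_tip [(0.65, [0.561, 0.1198, 0.0252])] [array([265., 100.])]
mark [] []
pot [(0.92, [0.5635, -0.0279, 0.0097])] [array([368., 149.])]
lid_top [(0.58, [0.5615, -0.0305, 0.1067]), (0.16, [0.5367, 0.1758, 0.0256])] [array([392., 161.]), array([216.,  99.])]
```

View pics/w2.png

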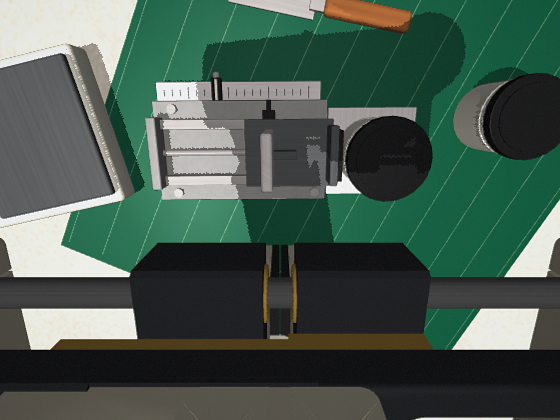

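The wrist view shows the lid circle at about (388,158), the handle top edge at (266,162), the pointer at (268,110), and the clip with its white line at (216,86). I'll zoom in on the mark and get the lid and handle from depth.

```bash
python3 - <<'E'
from h import *
M=np.load('M.npy'); d=np.load('d.npy'); im=cv2.imread('pics/w2.png')
f,cx,cy=K('wrist'); v,u=np.mgrid[:420,:560]
P=np.stack([(u-cx)*d/f,(v-cy)*d/f,d],-1)@M[:3,:3].T+M[:3,3]
ok=d>0
def reg(a,b,c,e,z0,z1):
    m=np.zeros_like(ok); m[c:e,a:b]=1; m&=ok&(P[...,2]>z0)&(P[...,2]<z1); return m
m=reg(330,450,100,215,.095,.125); pts=P[m]; print('lid',m.sum(),np.median(pts,0),pts[:,2].std())
c=np.ascontiguousarray(pts[:,:2].astype(np.float32)*1000); print('lid circle',cv2.minEnclosingCircle(c))
m=reg(250,285,120,200,.115,.135); pts=P[m]; print('handle',m.sum(),np.median(pts,0),cv2.minAreaRect(np.ascontiguousarray(pts[:,:2].astype(np.float32)*1000)))
m=reg(205,225,70,102,.01,.05); print('clip z',np.percentile(P[m][:,2],[5,50,95]))
cr=im[65:145,195:295]; cv2.imwrite('pics/c2.png',cv2.resize(cr,None,fx=7,fy=7,interpolation=cv2.INTER_CUBIC))
E
```

```text
lid 5833 [ 0.5622113  -0.02539586  0.10624776] 0.0016372637501254623
lid circle ((560.7329711914062, -27.6790771484375), 45.600494384765625)
handle 710 [0.50588323 0.08969545 0.12444639] ((504.74444580078125, 89.2848892211914), (59.76002502441406, 12.037633895874023), 25.70482063293457)
clip z [0.01665081 0.02602696 0.02886888]
```

View pics/c2.png

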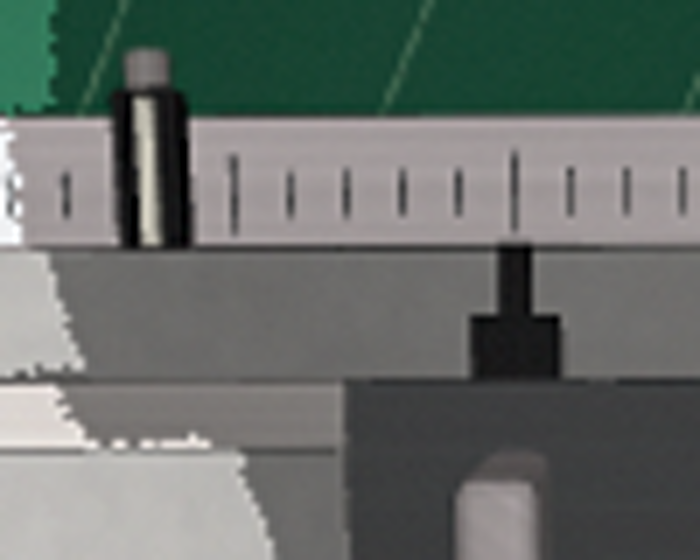

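```bash
python3 - <<'E'
from h import *
M=np.load('M.npy'); f,cx,cy=K('wrist')
def onz(u,v,z):
    r=M[:3,:3]@np.array([(u-cx)/f,(v-cy)/f,1]); return M[:3,3]+r*(z-M[2,3])/r[2]
o=3/7
for zm in (.026,.028):
    a=onz(195+149/7-o,65+243/7-o,zm); b=onz(195+515/7-o,65+247/7-o,.027)
    for yaw in (115.2,115.7):
        x=np.array([np.cos(np.radians(yaw)),np.sin(np.radians(yaw))]); print(zm,yaw,a,b,(a-b)[:2]@x)
# world target -> tool shift
def shift(p):
    s=arm.get_state(); Rm=R.from_euler('xyz',s['ee_rot']).as_matrix(); return (Rm.T@(np.array(p)-s['eef_pos'])*100).round(2)
print(shift([.561,-.028,.130]))
E
```

```text
0.026 115.2 [0.53618712 0.17541257 0.026     ] [0.56297393 0.11686875 0.027     ] 0.06437730032542628
0.026 115.7 [0.53618712 0.17541257 0.026     ] [0.56297393 0.11686875 0.027     ] 0.06436883367412348
0.028 115.2 [0.53626924 0.17505288 0.028     ] [0.56297393 0.11686875 0.027     ] 0.06401687401888226
0.028 115.7 [0.53626924 0.17505288 0.028     ] [0.56297393 0.11686875 0.027     ] 0.06400910914535914
[ 2.5  12.   15.95]
```

The pull distance is about 64 mm. I'll press the lid first by moving above its centre and then descending.

Emit:
{"api": "move_arm", "payload": {"rows": [{"translation":[1,4,4],"rot":[0,0,0],"hand":1},{"translation":[1.7,8,8],"rot":[0,0,0],"hand":1},{"translation":[2.5,11,12],"rot":[0,0,0],"hand":1},{"translation":[2.5,12,15],"rot":[0,0,0],"hand":1},{"translation":[2.5,12,16],"rot":[0,0,0],"hand":1},{"translation":[2.5,12,16],"rot":[0,0,0],"hand":1},{"translation":[2.5,12,16],"rot":[0,0,0],"hand":1}]}}

```text
t: 3.62
eef_pos: [0.56, -0.0292, 0.128]
ee_rot: [-3.141, 0.005, 0.44]
force: [0.2, -0.2, 0.9]
width: 0.0001
gripper_force: 0.0
```

Emit:
{"api": "move_arm", "payload": {"rows": [{"translation":[0,0,0.4],"rot":[0,0,0],"hand":1},{"translation":[0,0,0.7],"rot":[0,0,0],"hand":1},{"translation":[0,0,0.9],"rot":[0,0,0],"hand":1},{"translation":[0,0,1.1],"rot":[0,0,0],"hand":1},{"translation":[0,0,1.3],"rot":[0,0,0],"hand":1},{"translation":[0,0,1.4],"rot":[0,0,0],"hand":1},{"translation":[0,0,1.4],"rot":[0,0,0],"hand":1},{"translation":[0,0,1.4],"rot":[0,0,0],"hand":1}]}}

```text
t: 4.28
eef_pos: [0.5611, -0.0294, 0.116]
ee_rot: [3.142, -0.0, 0.44]
force: [-0.7, 0.7, -0.1]
width: 0.0006
gripper_force: 0.0
```

No contact force yet, so I'll keep going down in small steps.

Emit:
{"api": "move_arm", "payload": {"rows": [{"translation":[0,0,0.1],"rot":[0,0,0],"hand":1},{"translation":[0,0,0.2],"rot":[0,0,0],"hand":1},{"translation":[0,0,0.3],"rot":[0,0,0],"hand":1},{"translation":[0,0,0.3],"rot":[0,0,0],"hand":1}]}}

```text
t: 4.62
eef_pos: [0.5609, -0.0295, 0.1125]
ee_rot: [-3.141, 0.0, 0.44]
force: [-0.4, -1.4, 0.2]
width: 0.0008
gripper_force: 0.0
```

```bash
python3 - <<'E'
from h import *
s=arm.get_state(); print(s['eef_pos'],s['force'])
for c in ('scene','top'):
    im,d,M=grab(c,c+'p.png'); print(find('lid_top',c,M))
im=cv2.imread('pics/scenep.png')[150:330,160:320]; cv2.imwrite('pics/sc.png',cv2.resize(im,None,fx=3.3,fy=3.3))
E
```

```text
[ 0.5609009  -0.0294806   0.11254427] [-0.4192135  -1.37137932  0.17443912]
[(0.71, [0.5618, -0.0301, 0.1074])]
[(0.44, [0.5631, -0.034, 0.1085])]
```

View pics/sc.png

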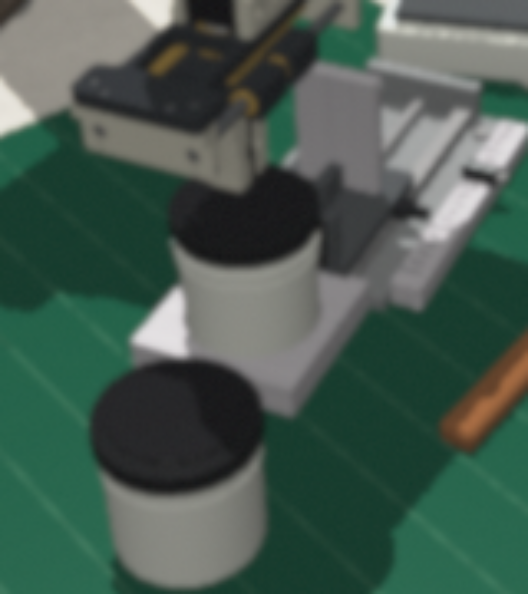

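The fingertips hang just above the middle of the lid and haven't touched it, so I'll continue down.

Emit:
{"api": "move_arm", "payload": {"rows": [{"translation":[0,0,0.1],"rot":[0,0,0],"hand":1},{"translation":[0,0,0.2],"rot":[0,0,0],"hand":1},{"translation":[0,0,0.3],"rot":[0,0,0],"hand":1},{"translation":[0,0,0.3],"rot":[0,0,0],"hand":1}]}}

```text
t: 5.15
eef_pos: [0.5609, -0.0294, 0.1095]
ee_rot: [-3.141, 0.0, 0.44]
force: [-0.6, -0.3, -0.7]
width: 0.0005
gripper_force: 0.0
```

Emit:
{"api": "move_arm", "payload": {"rows": [{"translation":[0,0,0.1],"rot":[0,0,0],"hand":1},{"translation":[0,0,0.2],"rot":[0,0,0],"hand":1},{"translation":[0,0,0.3],"rot":[0,0,0],"hand":1},{"translation":[0,0,0.3],"rot":[0,0,0],"hand":1}]}}

```text
t: 5.48
eef_pos: [0.5609, -0.0294, 0.1066]
ee_rot: [-3.141, 0.0, 0.44]
force: [-0.2, -0.0, 0.2]
width: 0.0004
gripper_force: 0.0
```

Still no force, although the nominal fingertip is now below the lid's height. I'll check with depth.

```bash
python3 - <<'E'
from h import *
print(arm.camera_params('wrist')['tool_from_camera'])
for c in ('top','scene','wrist'):
    im,d,M=grab(c,c+'q.png'); f,cx,cy=K(c); v,u=np.mgrid[:420,:560]
    P=np.stack([(u-cx)*d/f,(v-cy)*d/f,d],-1)@M[:3,:3].T+M[:3,3]
    r=np.hypot(P[...,0]-.561,P[...,1]+.028)
    dark=im.max(-1)<70
    m=(d>0)&(r<.043)&(P[...,2]>.085)&(P[...,2]<.125)&dark
    h,e=np.histogram(P[m][:,2],bins=np.arange(.085,.126,.0025)); print(c,m.sum(),h)
    m=(d>0)&(r<.012)&(P[...,2]>.085)&(P[...,2]<.2)
    h,e=np.histogram(P[m][:,2],bins=np.arange(.085,.2,.005)); print(' centre',h)
im=cv2.imread('pics/sceneq.png')[150:330,160:320]; a=cv2.resize(im,None,fx=2.4,fy=2.4)
b=cv2.resize(cv2.imread('pics/wristq.png'),(400,300)); b=cv2.copyMakeBorder(b,0,a.shape[0]-300,0,0,cv2.BORDER_CONSTANT)
cv2.imwrite('pics/q.png',np.hstack([a,b]))
E
```

```text
[[-1.95049036e-04 -9.62587483e-01 -2.70971030e-01  7.25801900e-02]
 [ 9.99999828e-01 -3.37795690e-04  4.80157971e-04 -2.40354421e-04]
 [-5.53726899e-04 -2.70970890e-01  9.62587383e-01 -1.69606260e-01]
 [ 0.00000000e+00  0.00000000e+00  0.00000000e+00  1.00000000e+00]]
top 87 [ 0  0  0  0  0  2  6 37 27 14  1  0  0  0  0  0]
 centre [0 0 0 0 0 0 0 0 0 0 0 0 0 0 0 0 0 0 0 0 0 0]
scene 691 [  0   0   0   0   0   0  16 222 408  36   0   0   0   4   3   2]
 centre [ 0  0  0  6 39  0  4  4  7  5  9  6  7  6  4  0  0  0  0  0  0  0]
wrist 8665 [   0    0    0    0    0    0    0 1842 6038  718    0    0    0   13
   30   24]
 centre [  0   0   0   0 453   0  13  74  95 108 185  84  85  75   3 416 102   8
  33  27   3  15]
```

View pics/q.png

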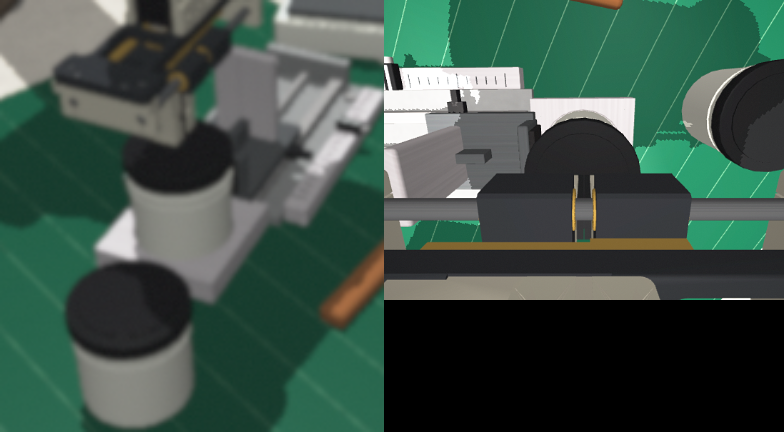

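The lid is still at z≈0.106 and hasn't been touched. The shut fingertips show just above it, so they don't reach as far as stated. I'll keep lowering gently and watch the force.

Emit:
{"api": "move_arm", "payload": {"rows": [{"translation":[0,0,0.1],"rot":[0,0,0],"hand":1},{"translation":[0,0,0.2],"rot":[0,0,0],"hand":1},{"translation":[0,0,0.3],"rot":[0,0,0],"hand":1},{"translation":[0,0,0.3],"rot":[0,0,0],"hand":1}]}}

```text
t: 5.97
eef_pos: [0.5609, -0.0294, 0.1035]
ee_rot: [-3.141, 0.0, 0.44]
force: [-0.6, -0.2, -0.3]
width: 0.0002
gripper_force: 0.0
```

Emit:
{"api": "move_arm", "payload": {"rows": [{"translation":[0,0,0.1],"rot":[0,0,0],"hand":1},{"translation":[0,0,0.2],"rot":[0,0,0],"hand":1},{"translation":[0,0,0.3],"rot":[0,0,0],"hand":1},{"translation":[0,0,0.3],"rot":[0,0,0],"hand":1}]}}

```text
t: 6.3
eef_pos: [0.5609, -0.0294, 0.1006]
ee_rot: [-3.141, 0.0, 0.44]
force: [-0.1, 0.1, 0.0]
width: 0.0005
gripper_force: 0.0
```

```bash
python3 - <<'E'
from h import *
s=arm.get_state(); Rm=R.from_euler('xyz',s['ee_rot']).as_matrix()
for c in ('scene','wrist'):
    im,d,M=grab(c,c+'r.png'); f,cx,cy=K(c); v,u=np.mgrid[:420,:560]
    P=np.stack([(u-cx)*d/f,(v-cy)*d/f,d],-1)@M[:3,:3].T+M[:3,3]
    L=(P-s['eef_pos'])@Rm
    m=(d>0)&(abs(L[...,0])<.025)&(abs(L[...,1])<.04)&(P[...,2]>.085)&(P[...,2]<.2)
    for z in np.arange(.1,.2,.004):
        k=m&(P[...,2]>=z)&(P[...,2]<z+.004)
        if k.sum()>3: print(c,round(z,3),k.sum(),'x',np.percentile(L[k][:,0],[2,98]).round(3),'y',np.percentile(L[k][:,1],[2,98]).round(3),im[k].mean(0).round())
E
```

```text
scene 0.1 45 x [-0.024  0.024] y [-0.039  0.04 ] [29. 29. 30.]
scene 0.104 359 x [-0.022  0.024] y [-0.033  0.038] [29. 29. 30.]
scene 0.108 13 x [-0.024  0.021] y [-0.019  0.035] [32. 32. 33.]
scene 0.112 10 x [-0.007  0.012] y [0.002 0.018] [79. 78. 72.]
scene 0.116 27 x [-0.003  0.013] y [-0.013  0.02 ] [90. 88. 81.]
scene 0.12 28 x [-0.     0.012] y [-0.013  0.019] [103. 102.  93.]
scene 0.124 22 x [0.001 0.013] y [-0.015  0.019] [100. 100.  91.]
scene 0.128 27 x [-0.     0.013] y [-0.011  0.02 ] [97. 96. 88.]
scene 0.132 20 x [-0.001  0.013] y [-0.01  0.02] [103. 102.  93.]
scene 0.136 26 x [0.001 0.013] y [-0.01   0.021] [103. 103.  94.]
scene 0.14 23 x [0.002 0.013] y [-0.011  0.021] [96. 97. 88.]
scene 0.144 18 x [0.004 0.012] y [-0.006  0.021] [98. 96. 88.]
scene 0.148 18 x [0.003 0.013] y [-0.003  0.022] [98. 97. 89.]
scene 0.152 13 x [0.006 0.013] y [0.001 0.023] [99. 98. 90.]
scene 0.156 11 x [0.01  0.013] y [0.007 0.025] [97. 96. 88.]
scene 0.16 6 x [0.011 0.013] y [0.012 0.024] [93. 92. 84.]
scene 0.188 8 x [0.013 0.022] y [0.034 0.037] [54. 50. 42.]
scene 0.192 14 x [-
[... 812 characters left out ...]
144 76 x [0.009 0.011] y [-0.005  0.004] [51. 50. 49.]
wrist 0.148 5 x [0.011 0.011] y [-0.004  0.004] [155. 148. 135.]
wrist 0.156 494 x [-0.01   0.002] y [-0.004  0.004] [61. 59. 60.]
wrist 0.16 27 x [-0.009  0.   ] y [-0.004  0.004] [113. 109.  99.]
wrist 0.168 40 x [-0.002  0.006] y [-0.004  0.004] [132. 124. 109.]
wrist 0.176 29 x [0.004 0.009] y [-0.004  0.004] [133. 127. 114.]
wrist 0.18 5 x [0.011 0.013] y [-0.004  0.004] [38. 38. 40.]
wrist 0.184 22 x [0.009 0.013] y [-0.004  0.004] [35. 34. 35.]
wrist 0.188 39 x [0.014 0.022] y [-0.004  0.004] [60. 54. 44.]
wrist 0.192 70 x [0.017 0.025] y [-0.04  0.04] [70. 78. 74.]
wrist 0.196 75 x [0.018 0.025] y [-0.004  0.004] [139. 112.  58.]
```

Depth shows the shut fingertips at z≈0.112 while the TCP reads 0.1006, so they sit about 11 mm behind the TCP. Contact should come near TCP z≈0.095 and the lid should be home near 0.090.

Emit:
{"api": "move_arm", "payload": {"rows": [{"translation":[0,0,0.1],"rot":[0,0,0],"hand":1},{"translation":[0,0,0.2],"rot":[0,0,0],"hand":1},{"translation":[0,0,0.3],"rot":[0,0,0],"hand":1},{"translation":[0,0,0.4],"rot":[0,0,0],"hand":1},{"translation":[0,0,0.4],"rot":[0,0,0],"hand":1}]}}

```text
t: 6.82
eef_pos: [0.5609, -0.0294, 0.0966]
ee_rot: [-3.141, 0.0, 0.44]
force: [0.6, -0.1, 0.3]
width: 0.0005
gripper_force: 0.0
```

Emit:
{"api": "move_arm", "payload": {"rows": [{"translation":[0,0,0.1],"rot":[0,0,0],"hand":1},{"translation":[0,0,0.2],"rot":[0,0,0],"hand":1},{"translation":[0,0,0.3],"rot":[0,0,0],"hand":1},{"translation":[0,0,0.3],"rot":[0,0,0],"hand":1}]}}

```text
t: 7.15
eef_pos: [0.5612, -0.0294, 0.0945]
ee_rot: [3.141, -0.0, 0.441]
force: [-2.4, 0.8, 5.4]
width: 0.0004
gripper_force: 2.9
```

Contact at about 0.0945, with 5 N. I'll press on.

Emit:
{"api": "move_arm", "payload": {"rows": [{"translation":[0,0,0.1],"rot":[0,0,0],"hand":1},{"translation":[0,0,0.2],"rot":[0,0,0],"hand":1},{"translation":[0,0,0.3],"rot":[0,0,0],"hand":1},{"translation":[0,0,0.3],"rot":[0,0,0],"hand":1}]}}

```text
t: 7.48
eef_pos: [0.5612, -0.0294, 0.0917]
ee_rot: [3.141, -0.001, 0.441]
force: [-2.8, 0.1, 7.0]
width: 0.0005
gripper_force: 3.5
```

Emit:
{"api": "move_arm", "payload": {"rows": [{"translation":[0,0,0.1],"rot":[0,0,0],"hand":1},{"translation":[0,0,0.2],"rot":[0,0,0],"hand":1},{"translation":[0,0,0.2],"rot":[0,0,0],"hand":1}]}}

```text
t: 7.73
eef_pos: [0.5613, -0.0294, 0.0897]
ee_rot: [3.141, -0.001, 0.441]
force: [-2.4, 0.1, 6.8]
width: 0.0007
gripper_force: 3.5
```

Emit:
{"api": "move_arm", "payload": {"rows": [{"translation":[0,0,0.1],"rot":[0,0,0],"hand":1},{"translation":[0,0,0.2],"rot":[0,0,0],"hand":1},{"translation":[0,0,0.2],"rot":[0,0,0],"hand":1}]}}

```text
t: 7.98
eef_pos: [0.5615, -0.0295, 0.0894]
ee_rot: [3.141, -0.001, 0.441]
force: [-7.7, 2.3, 20.6]
width: 0.0005
gripper_force: 10.8
```

Emit:
{"api": "move_arm", "payload": {"rows": [{"translation":[0,0,0.1],"rot":[0,0,0],"hand":1},{"translation":[0,0,0.2],"rot":[0,0,0],"hand":1},{"translation":[0,0,0.2],"rot":[0,0,0],"hand":1}]}}

```text
t: 8.23
eef_pos: [0.5618, -0.0295, 0.0892]
ee_rot: [3.14, -0.002, 0.442]
force: [-13.2, 3.1, 37.6]
width: 0.0007
gripper_force: 18.5
```

The force jumped to 37 N with no further travel, so the lid is at its stop. I'll rise and go above the handle with the fingers open.

Emit:
{"api": "move_arm", "payload": {"rows": [{"translation":[0,0,-2],"rot":[0,0,0],"hand":1},{"translation":[0,0,-5],"rot":[0,0,0],"hand":0.6},{"translation":[0,-2,-9],"rot":[0,0,0],"hand":0.2},{"translation":[0,-5,-10],"rot":[0,0,0],"hand":0.2},{"translation":[0,-9,-10],"rot":[0,0,0],"hand":0.2},{"translation":[0,-13,-10],"rot":[0,0,0],"hand":0.2},{"translation":[0,-13,-10],"rot":[0,0,0],"hand":0.2},{"translation":[0,-13,-10],"rot":[0,0,0],"hand":0.2}]}}

```text
t: 8.9
eef_pos: [0.5051, 0.0901, 0.1853]
ee_rot: [-3.141, -0.001, 0.444]
force: [0.3, -0.3, -0.7]
width: 0.0417
gripper_force: 0.0
```

```bash
cat > tips.py <<'E'
from h import *
s=arm.get_state(); Rm=R.from_euler('xyz',s['ee_rot']).as_matrix(); print(s['t'],s['eef_pos'],s['ee_rot'],s['width'],s['force'])
for c in ('scene','wrist'):
    im,d,M=grab(c,c+'s.png'); f,cx,cy=K(c); v,u=np.mgrid[:420,:560]
    P=np.stack([(u-cx)*d/f,(v-cy)*d/f,d],-1)@M[:3,:3].T+M[:3,3]
    L=(P-s['eef_pos'])@Rm
    q=(d>0)&(abs(P[...,2]-.11)<.02)
    l=q&(np.hypot(P[...,0]-.561,P[...,1]+.028)<.035); 
    if l.sum()>10: print(c,'lid z',np.median(P[l][:,2]))
    h=q&(P[...,2]>.118)&(np.hypot(P[...,0]-.505,P[...,1]-.089)<.04)
    if h.sum()>10: print(c,'handle in tool y',np.percentile(L[h][:,1],[3,50,97]).round(4),'x',np.percentile(L[h][:,0],[3,97]).round(4))
    m=(d>0)&(abs(L[...,0])<.012)&(abs(L[...,1])<.09)&(L[...,2]<.04)&(L[...,2]>-.06)
    for z in np.arange(-.06,.04,.01):
        k=m&(L[...,2]>=z)&(L[...,2]<z+.01)
        if k.sum()>3: print(c,round(z,3),k.sum(),'y',np.percentile(L[k][:,1],[2,50,98]).round(3))
    print(c,find('handle_top',c,M),find('lid_top',c,M))
E
python3 tips.py
```

```text
8.9 [0.50506274 0.09005711 0.18530819] [-3.14138358e+00 -1.03536821e-03  4.44096910e-01] 0.04172178012783707 [ 0.34280527 -0.33570673 -0.68178576]
scene lid z 0.1000010666792755
scene handle in tool y [-0.0013  0.0066  0.0105] x [-0.0257  0.0297]
scene -0.06 6 y [-0.041 -0.006  0.026]
scene -0.05 74 y [-0.034  0.039  0.043]
scene -0.04 107 y [-0.032 -0.015  0.042]
scene -0.03 100 y [-0.033  0.006  0.04 ]
scene -0.02 81 y [-0.03  -0.017  0.039]
scene [(0.56, [0.5041, 0.088, 0.1315])] [(0.96, [0.5599, -0.0297, 0.0994])]
wrist lid z 0.10083576753533383
wrist handle in tool y [-0.005   0.0006  0.0062] x [-0.0273  0.0284]
wrist -0.06 803 y [-0.028 -0.024  0.033]
wrist -0.05 822 y [-0.04  -0.024  0.044]
wrist -0.04 839 y [-0.04   0.029  0.044]
wrist -0.03 800 y [-0.039  0.029  0.044]
wrist -0.02 484 y [-0.039 -0.025  0.044]
wrist [(0.61, [0.5062, 0.0897, 0.1232])] [(0.65, [0.5616, -0.0317, 0.1005])]
```

The lid reads 0.1005, which is home. The handle is centred between the open fingers to about 1 mm. I'll descend until the tips are about 26 mm below its top edge, then grip.

Emit:
{"api": "move_arm", "payload": {"rows": [{"translation":[0,0,1],"rot":[0,0,0],"hand":0.2},{"translation":[0,0,3],"rot":[0,0,0],"hand":0.2},{"translation":[0,0,5],"rot":[0,0,0],"hand":0.2},{"translation":[0,0,7],"rot":[0,0,0],"hand":0.2},{"translation":[0,0,9],"rot":[0,0,0],"hand":0.2},{"translation":[0,0,9.8],"rot":[0,0,0],"hand":0.2},{"translation":[0,0,9.8],"rot":[0,0,0],"hand":0.2}]}}

```text
t: 9.78
eef_pos: [0.5042, 0.0869, 0.0844]
ee_rot: [3.141, 0.005, 0.439]
force: [0.2, -0.2, -0.3]
width: 0.0701
gripper_force: 0.0
```

Emit:
{"api": "move_arm", "payload": {"rows": [{"translation":[0,0,0],"rot":[0,0,0],"hand":1},{"translation":[0,0,0],"rot":[0,0,0],"hand":1},{"translation":[0,0,0],"rot":[0,0,0],"hand":1},{"translation":[0,0,0],"rot":[0,0,0],"hand":1},{"translation":[0,0,0],"rot":[0,0,0],"hand":1},{"translation":[0,0,0],"rot":[0,0,0],"hand":1},{"translation":[0,0,0],"rot":[0,0,0],"hand":1},{"translation":[0,0,0],"rot":[0,0,0],"hand":1}], "squeeze": 40}}

```text
t: 10.45
eef_pos: [0.5057, 0.0883, 0.087]
ee_rot: [-3.142, -0.0, 0.44]
force: [0.9, -0.3, 0.5]
width: 0.0225
gripper_force: 0.0
```

Emit:
{"api": "move_arm", "payload": {"rows": [{"translation":[0,0,0],"rot":[0,0,0],"hand":1},{"translation":[0,0,0],"rot":[0,0,0],"hand":1},{"translation":[0,0,0],"rot":[0,0,0],"hand":1},{"translation":[0,0,0],"rot":[0,0,0],"hand":1},{"translation":[0,0,0],"rot":[0,0,0],"hand":1}]}}

```text
t: 10.87
eef_pos: [0.5052, 0.0891, 0.0868]
ee_rot: [-3.14, -0.0, 0.441]
force: [-4.2, 5.6, 3.4]
width: 0.0117
gripper_force: 40.0
```

Emit:
{"api": "move_arm", "payload": {"rows": [{"translation":[0,-0.5,0],"rot":[0,0,0],"hand":1},{"translation":[0,-1.2,0],"rot":[0,0,0],"hand":1},{"translation":[0,-2,0],"rot":[0,0,0],"hand":1},{"translation":[0,-3,0],"rot":[0,0,0],"hand":1},{"translation":[0,-4,0],"rot":[0,0,0],"hand":1},{"translation":[0,-5,0],"rot":[0,0,0],"hand":1},{"translation":[0,-5.8,0],"rot":[0,0,0],"hand":1},{"translation":[0,-6.3,0],"rot":[0,0,0],"hand":1}]}}

```text
t: 11.53
eef_pos: [0.4788, 0.1442, 0.0868]
ee_rot: [3.139, 0.001, 0.441]
force: [5.6, -10.0, -1.0]
width: 0.0119
gripper_force: 40.0
```

Emit:
{"api": "move_arm", "payload": {"rows": [{"translation":[0,0,0],"rot":[0,0,0],"hand":1},{"translation":[0,0,0],"rot":[0,0,0],"hand":1},{"translation":[0,0,0],"rot":[0,0,0],"hand":1}]}}

```text
t: 11.78
eef_pos: [0.479, 0.1438, 0.0868]
ee_rot: [3.139, 0.001, 0.441]
force: [6.4, -9.4, -1.1]
width: 0.0118
gripper_force: 40.0
```

```bash
python3 look.py w5.png; python3 - <<'E'
from h import *
im,d,M=grab('scene','s5.png'); print(find('lid_top','scene',M),find('pointer_tip','scene',M),find('mark','scene',M),find('pot','scene',M))
a=cv2.imread('pics/w5.png')[0:200,180:430]; a=cv2.resize(a,(500,400),interpolation=cv2.INTER_CUBIC)
b=cv2.resize(cv2.imread('pics/s5.png')[140:300,200:320],(300,400),interpolation=cv2.INTER_CUBIC)
cv2.imwrite('pics/c5.png',np.hstack([a,b]))
E
```

```text
[0.47904026 0.14372328 0.08684658] [3.13922940e+00 1.06780036e-03 4.40704407e-01] [[0.427, -0.871, -0.245, 0.545], [-0.904, -0.41, -0.119, 0.175], [0.003, 0.272, -0.962, 0.256], [0.0, 0.0, 0.0, 1.0]]
clamp [(0.88, [0.5137, 0.0717, 0.0003])] [array([380., 208.])]
handle_top [(0.57, [0.4796, 0.1422, 0.1249])] [array([284., 287.])]
pointer_tip [(0.85, [0.5314, 0.1697, 0.0239])] [array([278., 136.])]
mark [(0.59, [0.5338, 0.1753, 0.029])] [array([272., 129.])]
pot [(0.89, [0.5631, -0.0267, 0.0103])] [array([528., 208.])]
lid_top [] []
[(0.84, [0.5613, -0.0258, 0.1006])] [(0.6, [0.5391, 0.1723, 0.0232])] [(0.54, [0.54, 0.1745, 0.02])] [(0.92, [0.5638, -0.0347, 0.0142])]
```

View pics/c5.png

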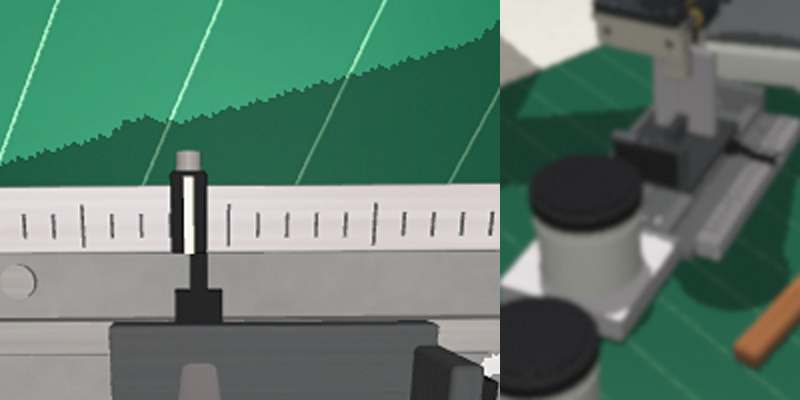

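The pointer is at x≈198 in the zoom and the white line at 188.5, so it's about 3.2 mm short. I'll pull a little more.

Emit:
{"api": "move_arm", "payload": {"rows": [{"translation":[0,-0.2,0],"rot":[0,0,0],"hand":1},{"translation":[0,-0.32,0],"rot":[0,0,0],"hand":1},{"translation":[0,-0.32,0],"rot":[0,0,0],"hand":1},{"translation":[0,-0.32,0],"rot":[0,0,0],"hand":1},{"translation":[0,-0.32,0],"rot":[0,0,0],"hand":1},{"translation":[0,-0.32,0],"rot":[0,0,0],"hand":1},{"translation":[0,-0.32,0],"rot":[0,0,0],"hand":1},{"translation":[0,-0.32,0],"rot":[0,0,0],"hand":1}]}}

```text
t: 13.05
eef_pos: [0.4777, 0.1465, 0.0869]
ee_rot: [3.139, 0.001, 0.44]
force: [5.9, -10.3, -1.6]
width: 0.0115
gripper_force: 40.0
```

```bash
python3 - <<'E'
from h import *
im,d,M=grab('wrist','w6.png'); s=arm.get_state(); print(s['eef_pos'],s['force'],s['gripper_force'])
cv2.imwrite('pics/c6.png',cv2.resize(cv2.imread('pics/w6.png')[70:190,200:360],None,fx=5,fy=5,interpolation=cv2.INTER_CUBIC))
E
```

```text
[0.47774473 0.14643977 0.08684972] [ 5.42085864 -9.85129022 -1.30064338] 40.02336859703064
```

View pics/c6.png

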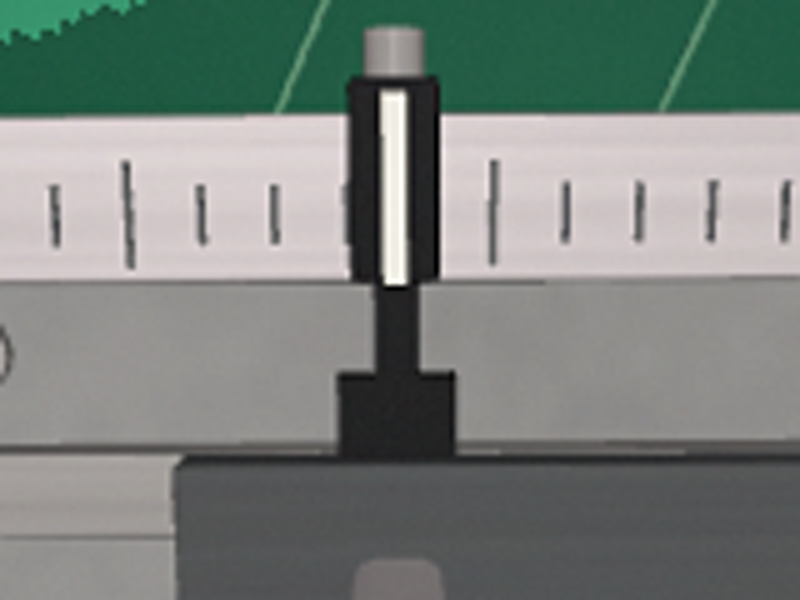

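The pointer (397) is now in line with the white line (396), and the grip is holding at 40 N. It has been held about 0.5 s, so I'll hold slightly longer and then hand in.

Emit:
{"api": "move_arm", "payload": {"rows": [{"translation":[0,0,0],"rot":[0,0,0],"hand":1},{"translation":[0,0,0],"rot":[0,0,0],"hand":1},{"translation":[0,0,0],"rot":[0,0,0],"hand":1},{"translation":[0,0,0],"rot":[0,0,0],"hand":1},{"translation":[0,0,0],"rot":[0,0,0],"hand":1},{"translation":[0,0,0],"rot":[0,0,0],"hand":1}]}}

```text
t: 13.6
eef_pos: [0.4778, 0.1465, 0.0868]
ee_rot: [3.139, 0.001, 0.44]
force: [5.6, -9.4, -1.7]
width: 0.0118
gripper_force: 40.0
```

```bash
python3 -c "
from station import arm
print(arm.get_state()['eef_pos']); print(arm.job_done())"
```

```text
[0.47775088 0.14646024 0.0868415 ]
the job is handed in; nothing more can be done
None
```

The lid is pressed fully home, and the gripper is holding the handle with the pointer on the white line; I handed the job in at about 13.6 s, and the hand-in call returned no verdict.

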